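# Hold a magnet coil in the spring vee of an assembly fixture

## Task

Slide the tall, narrow coil up off its spindle, stand it upright on the aluminium fixture's base plate and push it squarely into the steel V-stop, pressing steadily with about 10 newtons so that a workmate can screw the strap on. Your program finishes while you are still gripping the coil and pressing it there: do not let go. Bring it up gently, never ramming the stop to the end of its spring travel, and leave the flat coil, the loose steel plate and the hex key alone.

Things in the scene. Friction and masses are not known exactly. Their poses are not given: they have to be found in the camera images.
- coil_center (a point): The part to hold: tall magnet coil, a bobbin with black end flanges and copper winding; a ring 54 mm outside diameter, 42 mm tall, bore 22 mm, about 0.2 kg. Starts upright on one of two spindles, underside 10 mm above the table. The point is its centre, half-way up; z is its axis. Round: yaw does not matter; grip it anywhere across its outside diameter.
- post: Spindle that carries the tall coil, fixed to the table: round steel foot 72 mm in diameter, 10 mm thick, with an upright pin 16 mm in diameter, its tip 68 mm above the table (16 mm above the coil's top). Origin on the table under the pin's axis. The coil must rise 58 mm to come off.
- fixture: Assembly fixture, fixed: aluminium plate, top 12 mm above the table, x -80 to 125, y -65 to 65 mm, bare for x under 15. Origin on the table, under the coil's axis when it just touches the V-stop. +x = press direction. V-stop: x 15 to 46, y -27 to 27, top at 47 mm; bosses at x 50, y +-53, top 26; behind it a block (x 66 to 88, top 52) and yellow-handled open clamp (x 92 to 176, top 70 mm).
- vee_seat (a point): Place for the coil's centre: when the coil stands on the base plate and touches both faces of the V, its centre is here, 33 mm above the table (21 mm above the plate). The point moves with the V-stop. Its x axis is the press direction, z up. Fingers that grip the coil across the press direction (at its +y and -y sides) pass clear of the V.
- vee (a joint): Travel of the sprung V-stop in the press direction (fixture +x), m: 0 when free, end of travel at 0.016. Its spring has 1.2 N per mm and no preload, so 10 N is about 8 mm. The V opens 120 degrees towards fixture -x and is 34 mm tall.
- flatcoil_center (a point): Bystander: flat coil, 68 mm in diameter and 20 mm tall, on the other spindle (same size of spindle, 68 mm tall). The point is its centre.
- steelplate: Bystander: loose steel plate 60 x 40 x 12 mm lying on the table; origin at the centre of its underside.
- hexkey: Bystander: L-shaped steel hex key, 110 x 28 mm, 6 mm thick, lying on the table; origin at the middle of its long leg's underside.

How it is judged:
On the way, in this order (a step that is already met when the one before it is completed fails the run):
1. the tall coil is up clear of its spindle (z of coil_center in the frame of post above 0.085 m), for 0.1 s.
2. the tall coil stands upright in the V-stop on the base plate and presses it with 6 to 15 N (distance between coil_center and vee_seat below 0.006 m and angle between coil_center's own z axis and vertical below 0.12 rad and contact force between coil and vee between 6 and 15 N), for 0.3 s.
At the end, for the whole second after the job is handed in: Through the last second the fingers hold the tall coil upright (within 7 degrees), its centre within 6 mm of its place in the V-stop (so down on the base plate), pressing the V-stop steadily with 6 to 15 N; flat coil, steel plate and hex key are within 30 mm of their starts (all of step 2 and contact force between the fingers and coil above 1 N and velocity of joint vee between -0.01 and 0.01 m/s and contact force between coil and post below 0.1 N and distance of each of flatcoil_center, steelplate, hexkey from where it was at the start of the episode below 0.03 m); the arm keeps its last pose, push and grip.
It fails at once if the V-stop is rammed to the end of its travel (value of joint vee above 0.0157 m).
It fails at once if a bystander is disturbed by more than 30 mm (distance of any of flatcoil_center, steelplate, hexkey from where it was at the start of the episode above 0.03 m).
It also fails if it takes over 45 s, if anything falls off the work surface, if the arm or the gripper's body presses on something with over 40 N, if the wrist force passes 120 N, or if a joint passes its speed limit or range.

## Robot

A 6-joint arm with a two-finger parallel gripper is mounted at the origin on the work surface. World frame = base frame: x ahead of the robot, y to its left, z up, the work surface at z = 0. Lengths are in m, angles in rad, forces in N, time in s.
With the tool pointing down it reaches from about 0.225 to 0.725 m from the base axis. Payload 3.1 kg.
Tool frame: the origin (TCP) lies at the very end of the fingers, on their centre line; the grasp point (between the pads) lies 19 mm behind it (grip_depth is the distance from the TCP to the grasp point, in m); z points along the fingers, y is the line along which they close (so a half turn about z gives the same grasp; the last joint's range is limited). The gripper opens to 85 mm and grips with 20 to 120 N. Pads are 22 mm wide; open, the fingers measure 114 mm over their backs; the gripper's body (76 mm by 85 mm) begins 54 mm behind the grasp point. The pads swing forward as they close: fully open they stand 13 mm farther back than shut.
Start: joints at [1.058, 0.048, 0.099, 1.622, 0, 1.443], TCP at [0.197, 0.487, 0.231] pointing down, gripper open.
Joint ranges: [-2.91, 2.91], [-0.99, 1.94], [-1.21, 1.42], [-2.12, 2.29], [-1.49, 1.47], [-3.14, 3.14]. Speed limits (rad/s): [2.79, 2.79, 3.14, 3.14, 3.14, 3.14].

## Interface

Orientations are given as a unit quaternion [x, y, z, w].
In Python, from rig import move_pose, move_l, movej, move_gripper, pause, inverse_kinematics, get_obs, snapshot, MotionError, close_job, grip_depth gives the robot as it stands. Calls block until the motion is done:
- move_pose(position, orientation): joint-space move of the TCP to a pose.
- move_l(position, rot=None, vel=0.15, stop_force=None): straight line of the TCP; rot=None keeps the orientation; vel is the mean speed in m/s. With stop_force (N) it stops when the force on the tool has changed by that much, and returns True; else False.
- movej(angles): joint-space move.
- move_gripper(opening, strength=None): finger opening in m; strength is the grip in N (None keeps the last); returns when the fingers have stopped.
- pause(seconds).
- inverse_kinematics(position, orientation): joint angles nearest the present ones, or None.
- get_obs(): the state.
- snapshot(name): name is "side" or "top"; returns a dict with "color" (400x640x3 uint8, red, green, blue), "z_map" (400x640 float32, m along the optical axis (not along the pixel's ray), 0 where there is no reading), "fx", "fy", "cx", "cy" (pixels), "extrinsics" (4x4, takes a point from world to camera coordinates). Camera axes: x right, y down, z forward; pixel columns grow to the right and rows downward; lengths in m; the calibration is good to about 2 mm. A picture is of the moment at which its call begins.
A pose or a line that the arm cannot do raises MotionError and nothing moves.
- close_job(): hands the job in; it is judged then, once.
The state is a dict: "clock": time; "joint_pos": joint angles; "qd": joint speeds; "joint_efforts": joint torques, N m; "tool_pos": TCP position; "eef_rot": TCP orientation; "wrist_force": force on the tool from outside, world axes, zero at the start; "moment": the same for the moment, N m; "grip_width": finger opening in m; "grasp_force": force on a finger pad.
Only numpy, scipy, OpenCV 4.12 (cv2) and the standard library are available. Lean on these libraries where they do the work, as an engineer would, in place of code of your own. Each camera call takes 0.05 s, during which the arm holds its last target. There are 200 camera calls.

## Working session

There is one attempt and no reset: what is moved stays moved. The work goes in short steps, each a Python script; the robot and the scene stay as the last script left them, time stands still between calls to the robot, and variables do not carry over. Pictures are saved under pics/ and viewed, at most 10 in all, crops included, and the job is handed in when it is done.

```bash
mkdir -p pics; ls
cat > h.py <<'E'
import numpy as np,cv2
from rig import *
def cloud(s):
    z=s["z_map"];v,u=np.mgrid[:400,:640]
    p=np.stack([(u-s["cx"])*z/s["fx"],(v-s["cy"])*z/s["fy"],z,np.ones_like(z)],-1)
    w=p@np.linalg.inv(s["extrinsics"]).T
    w=w[...,:3];w[z==0]=np.nan
    return w
E
python3 - <<'E'
from h import *
for n in("top","side"):
    s=snapshot(n);cv2.imwrite(f"pics/{n}0.png",s["color"][...,::-1]);np.save(n+"0.npy",cloud(s))
    print(n,s["fx"],np.linalg.inv(s["extrinsics"]).round(3).tolist())
print(get_obs())
E
```

```text
pics
top 407.720481198032 [[0.028, -0.986, 0.166, 0.421], [-1.0, -0.027, 0.01, -0.088], [-0.005, -0.166, -0.986, 1.037], [0.0, 0.0, 0.0, 1.0]]
side 443.0543195624076 [[0.917, -0.289, 0.275, 0.324], [-0.399, -0.677, 0.618, -0.697], [0.007, -0.677, -0.736, 0.799], [0.0, 0.0, 0.0, 1.0]]
{'clock': 0.1, 'joint_pos': array([1.05818453e+00, 4.86758789e-02, 9.77228458e-02, 1.62200697e+00,
       5.01288589e-06, 1.44296850e+00]), 'qd': array([ 0.00135206, -0.00186207,  0.00221409, -0.00017267, -0.00091649,
        0.00017612]), 'joint_efforts': array([ 3.06351860e-03, -3.39850795e+01,  3.20936716e+01,  1.57649507e-02,
       -1.28160063e-04, -1.09114347e-05]), 'tool_pos': array([0.19680763, 0.48610541, 0.23021877]), 'eef_rot': array([ 1.91207184e-01,  9.81549103e-01, -1.02605633e-03, -3.42915199e-04]), 'wrist_force': array([-0.29661378,  0.67986817, -0.38856479]), 'moment': array([ 0.00054732,  0.04127928, -0.02858989]), 'grasp_force': 0.0, 'grip_width': 0.0851969158250107}
```

View pics/top0.png

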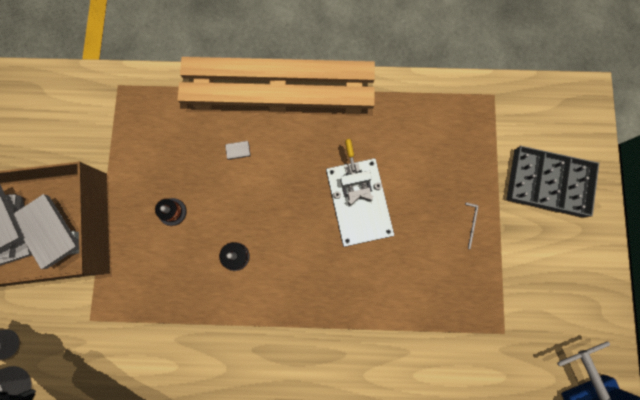

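View pics/side0.png

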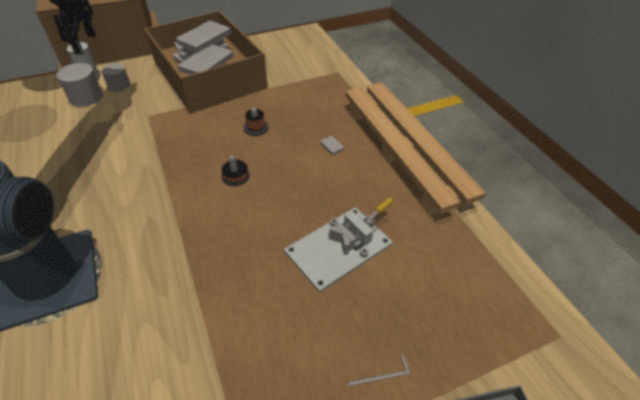

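The top view shows the tall coil at about (170,210), the flat coil at (234,256) and the fixture at (360,202), with its clamp pointing up in the image. The side view agrees: tall coil at (256,122), fixture at (338,247).

Run:
```python
from h import *
T=np.load("top0.npy");S=np.load("side0.npy")
def sel(P,u0,u1,v0,v1,z0,z1):
    q=P[v0:v1,u0:u1].reshape(-1,3);return q[(q[:,2]>z0)&(q[:,2]<z1)]
def circ(q):
    c,r=cv2.minEnclosingCircle(q[:,:2].astype(np.float32));return np.round(c,4),round(r,4),len(q),q.mean(0).round(4)
for n,P,b in(("T",T,(150,192,190,232)),("S",S,(238,275,100,140))):
    print(n,"coil",circ(sel(P,*b,.044,.058)),"pin",circ(sel(P,*b,.06,.08)))
for n,P,b in(("T",T,(310,410,145,255)),("S",S,(275,400,195,295))):
    q=sel(P,*b,.007,.018);r=cv2.minAreaRect((q[:,:2]*1000).astype(np.float32))
    print(n,"plate",r,np.round(cv2.boxPoints(r)).tolist(),len(q),np.median(q[:,2]))
print("table",np.nanmedian(T[280:310,200:400,2]),np.nanmedian(S[290:340,240:340,2]))
# hand-read plate corners on plane z=.012
s=snapshot("top");E=np.linalg.inv(s["extrinsics"])
for u,v in((327,168),(376,159),(393,235),(344,245)):
    d=E[:3,:3]@[(u-s["cx"])/s["fx"],(v-s["cy"])/s["fy"],1];print((E[:3,3]+d*(.012-E[2,3])/d[2]).round(4))
c=s["color"][...,::-1]
cv2.imwrite("pics/c1.png",np.hstack([cv2.resize(c[185:235,145:195],(400,400),interpolation=2),cv2.resize(c[150:250,310:410],(400,400),interpolation=2)]))
```

```text
T coil (array([0.5577, 0.3061]), 0.0271, 331, array([0.5571, 0.3054, 0.0512])) pin (array([0.5562, 0.3048]), 0.0071, 31, array([0.5566, 0.3046, 0.0659]))
S coil (array([0.557 , 0.3048]), 0.0274, 180, array([0.5554, 0.3006, 0.0501])) pin (array([0.5546, 0.3029]), 0.0063, 18, array([0.5548, 0.3037, 0.0637]))
T plate ((595.9522705078125, -172.38357543945312), (204.87445068359375, 130.4637908935547), 13.91944694519043) [[481.0, -134.0], [512.0, -260.0], [711.0, -211.0], [680.0, -84.0]] 3113 0.011627675456433728
S plate ((595.1768188476562, -172.36305236816406), (206.5594024658203, 132.54774475097656), 14.066845893859863) [[479.0, -133.0], [511.0, -262.0], [711.0, -212.0], [679.0, -83.0]] 3286 0.01135066401909629
table 0.0002162228440335534 0.0003970460776990814
[ 0.681 -0.087  0.012]
[ 0.7084 -0.2134  0.012 ]
[ 0.5125 -0.2573  0.012 ]
[ 0.484  -0.1348  0.012 ]
```

View pics/c1.png

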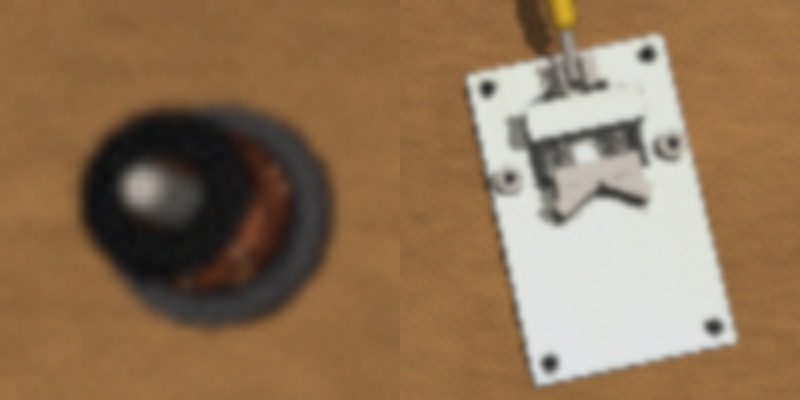

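The crop shows the pin at (165,190) in the coil bore. The V mouth is at (600,190) and opens towards the bare plate. The plate fit gives 205×130 mm at 14.0° yaw, which matches the data. That puts the fixture origin at about (0.574, -0.178) and the coil at about (0.557, 0.305). Next I'll grip and lift.

```bash
cat >> h.py <<'E'
A=np.radians(14.0);ex=np.array([np.cos(A),np.sin(A),0]);ey=np.array([-np.sin(A),np.cos(A),0])
from scipy.spatial.transform import Rotation as R
Q=R.from_matrix(np.column_stack([-ex,ey,[0,0,-1]])).as_quat()
O=np.array([.5738,-.1778,0]);C=np.array([.557,.305,0]);Z=np.array([0,0,1.])
def st(t=""):
    o=get_obs();print(t,round(o["clock"],2),o["tool_pos"].round(4),"F",o["wrist_force"].round(2),"M",o["moment"].round(2),"w",round(o["grip_width"],4),"g",round(o["grasp_force"],1));return o
E
python3 - <<'E'
from h import *
print(inverse_kinematics(O-.03*ex+.1*Z,Q))
move_pose(C+.13*Z,Q);st("above")
print(move_l(C+.016*Z,vel=.08,stop_force=15));st("down")
move_gripper(.045,70);o=st("grip")
move_l(o["tool_pos"]*[1,1,0]+.03*Z,vel=.05);st("+14")
move_l(o["tool_pos"]*[1,1,0]+.105*Z,vel=.08);st("up")
pause(.2);s=snapshot("side");cv2.imwrite("pics/lift.png",cv2.resize(s["color"][40:180,180:340,::-1],(640,560)))
E
```

```text
[-0.44406959  0.18859132 -0.00851014  1.37369487  0.         -0.68841569]
above 1.68 [0.5566 0.3058 0.1304] F [-0.35 -0.38 -0.04] M [-0.    0.03 -0.02] w 0.0855 g 0.0
False
down 3.26 [0.5576 0.3053 0.0169] F [-0.66  0.58 -0.05] M [ 0.    0.04 -0.04] w 0.0854 g 0.0
grip 3.66 [0.5578 0.3055 0.0172] F [-0.4   0.6   3.76] M [0.28 0.09 0.03] w 0.0528 g 73.8
+14 4.09 [0.5579 0.3055 0.0301] F [ 0.04  0.95 -2.27] M [ 0.09  0.02 -0.02] w 0.053 g 73.8
up 5.18 [0.5573 0.3053 0.1041] F [-0.88 -0.54 -1.74] M [-0.05 -0.03  0.  ] w 0.0527 g 73.9
```

View pics/lift.png

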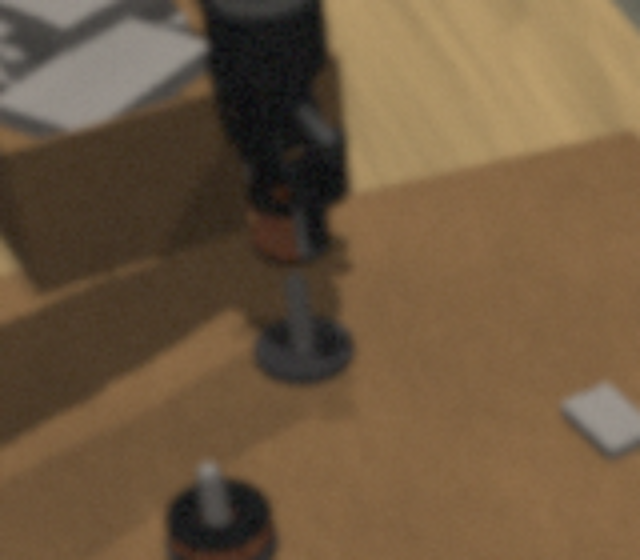

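The coil is held upright at about (290,215) in the crop, with the bare pin tip showing below it at (297,275). The force reading fits a weight of about 2 N. Now I'll carry it to the fixture and lower it 30 mm short of the V.

Run:
```python
from h import *
move_l(O-.028*ex+.105*Z,Q,vel=.18);st("over")
move_l(O-.028*ex+.028*Z,vel=.08);pause(.2);st("low")
print(move_l(O-.028*ex+.014*Z,vel=.015,stop_force=4));st("touch");pause(.2);st()
s=snapshot("top");cv2.imwrite("pics/pl.png",cv2.resize(s["color"][130:270,290:430,::-1],(560,560)))
s=snapshot("side");cv2.imwrite("pics/pls.png",cv2.resize(s["color"][170:300,270:410,::-1],(603,560)))
```

```text
over 8.31 [ 0.5467 -0.184   0.105 ] F [-0.33  0.2  -1.45] M [ 0.   -0.05 -0.01] w 0.053 g 73.9
low 9.62 [ 0.5472 -0.1848  0.0288] F [-0.22 -0.2  -1.88] M [-0.   -0.02  0.01] w 0.0529 g 73.9
True
touch 10.24 [ 0.5465 -0.1845  0.0192] F [-0.04 -0.75  4.86] M [ 0.07 -0.01 -0.04] w 0.0529 g 74.3
 10.44 [ 0.5465 -0.1846  0.0192] F [-0.45 -0.53  5.02] M [0.1  0.08 0.07] w 0.053 g 74.4
```

View pics/pls.png

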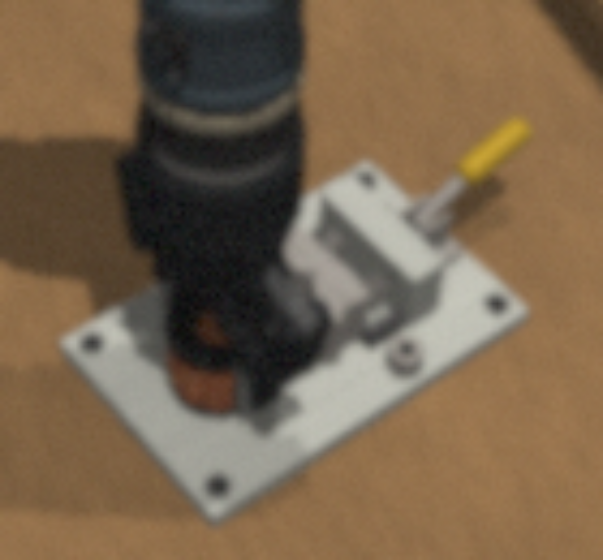

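The coil stands on the bare plate at about (210,365), and the V is ahead of it. Contact came at TCP z 0.0192, as predicted. I'll ease off the downforce and then press in small steps, watching the force along the press direction.

Run:
```python
from h import *
z=get_obs()["tool_pos"][2]+.0006
P=lambda d:O+d*ex+z*Z
move_l(P(-.026),vel=.01);pause(.2)
def F(n=6):
    f=[]
    for _ in range(n): f.append(get_obs()["wrist_force"]);pause(.02)
    return np.mean(f,0)
b=F();st("base")
d=-.026
hit=move_l(P(-.006),vel=.02,stop_force=5);print(hit)
d=(get_obs()["tool_pos"]-O)@ex if hit else -.006
for _ in range(22):
    f=F();fx=-(f-b)@ex
    print("d %.4f act %.4f fx %.2f fy %.2f fz %.2f"%(d,(get_obs()["tool_pos"]-O)@ex,fx,(f-b)@ey,f[2]))
    if fx>9 or d>.0125:break
    d+=.001 if fx>5 else .0015
    move_l(P(d),vel=.01)
st("end")
s=snapshot("side");cv2.imwrite("pics/press.png",cv2.resize(s["color"][170:300,270:410,::-1],(603,560)))
```

```text
base 11.41 [ 0.5486 -0.1838  0.0193] F [-1.43 -0.9  -0.65] M [-0.07  0.15  0.01] w 0.0527 g 74.1
False
d -0.0060 act -0.0061 fx -1.29 fy 0.40 fz -1.94
d -0.0045 act -0.0045 fx -1.39 fy 0.60 fz -2.08
d -0.0030 act -0.0030 fx -1.61 fy 0.21 fz -1.69
d -0.0015 act -0.0015 fx -1.19 fy 0.45 fz -2.03
d -0.0000 act -0.0001 fx -1.00 fy 0.39 fz -1.73
d 0.0015 act 0.0011 fx 0.67 fy 0.50 fz -1.17
d 0.0030 act 0.0026 fx 2.59 fy 0.64 fz -0.29
d 0.0045 act 0.0040 fx 3.70 fy 0.76 fz 0.11
d 0.0060 act 0.0050 fx 4.55 fy 0.54 fz 0.64
d 0.0075 act 0.0059 fx 5.87 fy 0.98 fz 0.94
d 0.0085 act 0.0066 fx 6.76 fy 0.85 fz 1.71
d 0.0095 act 0.0072 fx 7.57 fy 0.99 fz 2.12
d 0.0105 act 0.0079 fx 8.11 fy 1.53 fz 2.52
d 0.0115 act 0.0086 fx 9.01 fy 1.25 fz 3.03
end 17.66 [ 0.582  -0.1755  0.0195] F [-9.99 -2.04  3.26] M [-0.4   2.   -0.14] w 0.0529 g 74.4
```

View pics/press.png

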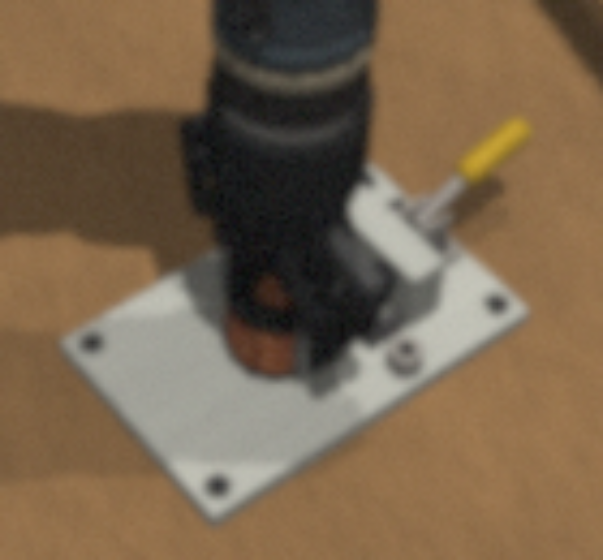

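The coil is seated against the V at about (270,340) and upright. Corrected for the free-air offset, the push is about 10 N, which agrees with the roughly 8.3 mm of travel. I'll check that it holds steady, then hand in.

Run:
```python
from h import *
for _ in range(3): pause(.3);o=st();print(((o["tool_pos"]-O)@ex).round(4),-(o["wrist_force"]@ex))
if 8<-(o["wrist_force"]@ex)<13: print(close_job())
```

```text
18.01 [ 0.582  -0.1755  0.0195] F [-9.7  -1.83  3.04] M [-0.39  1.95 -0.08] w 0.0529 g 74.4
0.0085 9.859910895109314
 18.31 [ 0.582  -0.1755  0.0195] F [-10.05  -2.22   2.82] M [-0.4   1.93 -0.04] w 0.0529 g 74.4
0.0085 10.287389593210934
 18.61 [ 0.582  -0.1755  0.0195] F [-10.09  -2.2    3.39] M [-0.4   1.93 -0.1 ] w 0.0527 g 74.4
0.0085 10.323025005225352
the job is handed in; nothing more can be done
None
```

I handed the job in at about 18.6 s with the tall coil still gripped, upright on the base plate and pressing the V-stop steadily with about 10 N; the judge's verdict was not shown.

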